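# Line up dressing supplies by height on the supply stand

### The arm

A 6-joint arm with a two-finger parallel gripper is mounted at the origin on a cart in front of the work surface, level with it; the furniture and walls round the work are solid. World frame = base frame: x ahead of the robot, y to its left, z up, the work surface at z = 0. Lengths are in m, angles in degrees, forces in N, time in s.
With the tool pointing down it reaches from about 0.35 to 0.875 m from the base axis. Payload 4.2 kg.
Tool frame: the origin (TCP) lies midway between the tips of the shut fingers; the grasp point (between the pads) lies 19 mm behind it (arm.grip_point_offset is the distance from the TCP to the grasp point, in m); z points along the fingers, y is the line along which they close (so a half turn about z gives the same grasp; the last joint's range is limited). The gripper opens to 87 mm and grips with 3 to 60 N. Pads are 19 mm wide; open, the fingers measure 117 mm over their backs; the gripper's body (75 mm by 190 mm) begins 51 mm behind the grasp point.
Start: joints at [-59.611, 22.042, 0.453, 0, -68.411, -14.817], TCP at [0.168, -0.602, 0.223] pointing down, gripper open.
Joint ranges: [-179.83, 179.83], [-69.29, 118.12], [-61.27, 80.66], [-181.25, 117.63], [-171.15, -9.14], [-177.46, 177.46]. Speed limits (degrees/s): [159.86, 159.86, 180, 180, 180, 180].

### API

Orientations are given as [roll, pitch, yaw] about the fixed x, y, z axes, in that order (R = Rz(yaw) Ry(pitch) Rx(roll)).
In Python, from bench import arm, viewer, hand_in gives the robot as it stands.
- The arm moves only by the tool apply_moves, never from a script. Its argument "deltas" is a list of rows, each a list of 5 numbers: the shift along the tool's x, y, z in mm, then the turn about the tool's z in rad, then the finger opening in mm, from 0 to 87. In form: [[tx, ty, tz, turn, fingers], ...]. A call has 1 to 12 rows; each row shifts and turns the commanded pose from where the row before left it, along the tool's axes as they then stand; what a row does not reach is not made up. A row lasts 1/10 s, in which the tool goes at most 50 mm and 8.59 degrees, less where a joint would pass 70% of its speed; a pose out of reach is approached as far as the arm can. A call with a gripper value outside its range is refused whole. The fingers move at their own pace and stop on an object; "grip_force" is the grip in N (left out, the last holds). Time passes only in rows, so rows that do not move let the fingers close. It gives the time, the measured TCP pose, the force, the opening and the grip force at its end, in the units of the state.
- arm.state(): the state, without advancing time (a new reading comes with each control period).
- viewer.capture(name): name is "scene" or "top" or "wrist"; returns a dict with "image" (420x560x3 uint8, red, green, blue), "fx", "fy", "cx", "cy" (pixels), "pose" (4x4, takes a point from camera to world coordinates). Camera axes: x right, y up, looking along -z (the intrinsics and any distortion apply to the point x, -y, -z); pixel columns grow to the right and rows downward; lengths in m; the calibration is good to about 2 mm. A picture is of the moment at which its call begins. There is no depth.
- hand_in(): hands the job in; it is judged then, once.
The state is a dict: "clock": time; "q": joint angles; "qvel": joint speeds; "tau": joint torques, N m; "ee_pos": TCP position; "tool_rot": TCP orientation; "force": force on the tool from outside, world axes, zero at the start; "ft_torque": the same for the moment, N m; "gripper_width": finger opening in m; "grip_force": force on a finger pad.
Only numpy, scipy, OpenCV 4.12 (cv2) and the standard library are available. Lean on these libraries where they do the work, as an engineer would, in place of code of your own. Each camera call takes 0.05 s, during which the arm holds its last target. There are 200 camera calls.

### The job

Set out the tape roll, the brown vial, the specimen cup and the dropper bottle on the four rubber pads of the stand in order of height, one centred on each pad: the tallest on the pad next to the black knob, falling step by step to the shortest at the other end. They should stand as they stand now (the tape lying flat), and the vial, cup and bottle must not be tipped over on the way; leave the swab carton where it is.

Things in the scene. Friction and masses are not known exactly. Their poses are not given: they have to be found in the camera images.
- tape_roll: roll of white surgical tape lying flat: 58 mm across, 25 mm high, with a hole of about 20 mm through it; its origin is the centre of its underside, its z axis points up. It starts free-standing on the bare table in the front row, close to the robot, in any of five places along y. Grip it across its full width at mid height. The table has a 10 mm high rim along its front edge (x below 0.39 m).
- vial: small brown vial with a grey cap, standing: 23 mm across, 46 mm high (body to 39 mm, cap above); its origin is the centre of its underside, its z axis points up. It starts free-standing on the bare table in the front row, close to the robot, in any of five places along y. Grip the body.
- cup: white specimen cup with a blue screwed-on lid, standing: 66 mm high; body 54 mm across, tapering downward, lid 61 mm across from 52 mm up to the top at 66 mm; its origin is the centre of its underside, its z axis points up. It starts free-standing on the bare table in the front row, close to the robot, in any of five places along y. Grip the lid.
- bottle: white dropper bottle, standing: 119 mm high; body 62 mm across up to 86 mm, cap collar 34 mm across from 86 to 103 mm, tip 20 mm across above that; its origin is the centre of its underside, its z axis points up. It starts free-standing on the bare table in the front row, close to the robot, in any of five places along y. Grip the cap collar, or the body near its top.
- pad_1: round rubber pad, 68 mm across, 2 mm thick, one of four alike, fixed 78 mm apart in a straight row on a low aluminium plate (80 x 374 x 5 mm, along y, left end turned up to 0.16 rad to the robot). This one is the end pad at the robot's right (lowest y). Origin: centre of its underside, 5 mm above the table; things rest on its top, 7 mm above the table. Its y axis runs along the row, x across it.
- pad_2: round rubber pad, 68 mm across, 2 mm thick, one of four alike, fixed 78 mm apart in a straight row on a low aluminium plate (80 x 374 x 5 mm, along y, left end turned up to 0.16 rad to the robot). This one is second from the robot's right. Origin: centre of its underside, 5 mm above the table; things rest on its top, 7 mm above the table. Its y axis runs along the row, x across it.
- pad_3: round rubber pad, 68 mm across, 2 mm thick, one of four alike, fixed 78 mm apart in a straight row on a low aluminium plate (80 x 374 x 5 mm, along y, left end turned up to 0.16 rad to the robot). This one is third from the robot's right. Origin: centre of its underside, 5 mm above the table; things rest on its top, 7 mm above the table. Its y axis runs along the row, x across it.
- pad_4: round rubber pad, 68 mm across, 2 mm thick, one of four alike, fixed 78 mm apart in a straight row on a low aluminium plate (80 x 374 x 5 mm, along y, left end turned up to 0.16 rad to the robot). This one is the end pad at the robot's left (highest y). Origin: centre of its underside, 5 mm above the table; things rest on its top, 7 mm above the table. Its y axis runs along the row, x across it.
- end_knob: black round knob on the stand, 24 mm across, its top 33 mm above the table, fixed at one end of the row (either end), 55 mm beyond the centre of the end pad; the other end has a flat steel plate instead. Origin: centre of its foot, 5 mm above the table.
- swab_box: open white carton of swabs with its flap standing up, 48 x 62 mm, walls 44 mm high, flap to 59 mm; a bystander in the same front row, to be left where it is. Origin: on its underside, near the centre.
There are look-alikes about, which are no part of the job. Leave any purple look-alike of the bottle alone.

How it is judged:
By the outcome, as a careful person would: the job done as asked, in the order asked, and still so for the second after the job is handed in, with the robot touching nothing.
It also fails if it takes over 83 s, if anything falls off the work surface, if the arm or the gripper's body presses on something with over 40 N, if the wrist force passes 120 N, or if a joint passes its speed limit or range.

## Working session

There is one attempt and no reset: what is moved stays moved. The work goes in short steps, Python scripts to look and compute and a tool call to move; the robot and the scene stay as the last step left them, time stands still between calls to the robot, and variables do not carry over. Pictures are saved under pics/ and viewed, at most 14 in all, crops included, and the job is handed in when it is done.

Besides the shell and the picture viewer there is one more tool, called after "Call:" as name(argument=value, ...) on one line, values as JSON. apply_moves: Moves the arm, as the interface text tells. Its arguments: {"type":"object","properties":{"deltas":{"type":"array"},"grip_force":{"type":"number"}},"required":["deltas"]}

```bash
mkdir -p pics
cat > h.py <<'E'
import numpy as np, cv2
from bench import arm, viewer
def cap(n,f=None):
    c=viewer.capture(n)
    if f: cv2.imwrite('pics/'+f,c['image'][:,:,::-1])
    return c
def ray(c,u,v,z):
    P=np.array(c['pose']); d=P[:3,:3]@np.array([(u-c['cx'])/c['fx'],-(v-c['cy'])/c['fy'],-1.])
    o=P[:3,3]; return o+d*(z-o[2])/d[2]
def proj(c,p):
    P=np.array(c['pose']); q=P[:3,:3].T@(np.array(p)-P[:3,3])
    return c['cx']+c['fx']*q[0]/-q[2], c['cy']-c['fy']*q[1]/-q[2]
E
python3 - <<'E'
from h import *
import pickle
D={}
for n in ('top','scene'):
    c=cap(n,n+'0.png');D[n]=c
    print(n,{k:v for k,v in c.items() if k!='image'})
pickle.dump(D,open('d.pkl','wb'))
print(arm.state(), arm.grip_point_offset)
E
```

```text
top {'fx': 449.3577466798655, 'fy': 449.3577466798655, 'cx': 278.3863347568932, 'cy': 213.83864675019248, 'pose': array([[ 0.00973594,  0.98320488, -0.18224538,  0.38822136],
       [-0.99989033,  0.00753825, -0.01274782, -0.01021803],
       [-0.01115991,  0.1823495 ,  0.98317044,  1.1864799 ],
       [ 0.        ,  0.        ,  0.        ,  1.        ]])}
scene {'fx': 438.8920836077474, 'fy': 438.8920836077474, 'cx': 274.0862787880903, 'cy': 207.4522933117842, 'pose': array([[-0.67520193,  0.47239608, -0.56651946, -0.00358827],
       [-0.73755277, -0.42104414,  0.52795619,  0.5278219 ],
       [ 0.01087473,  0.77431503,  0.63270686,  0.70373753],
       [ 0.        ,  0.        ,  0.        ,  1.        ]])}
{'clock': 0.1, 'q': array([-5.96106499e+01,  2.20856131e+01,  3.87958698e-01, -2.31131418e-02,
       -6.84120155e+01, -1.48157254e+01]), 'qvel': array([-0.00037579, -0.0544853 ,  0.21119043,  0.10837013,  0.01899121,
       -0.01810828]), 'tau': array([-5.37794804e-04, -3.91689742e+01,  1.87934840e+01,  4.23192054e+00,
        1.34771259e-02, -7.48145976e-05]), 'ee_pos': array([ 0.16765113, -0.60153819,  0.22158492]), 'tool_rot': array([ 1.79888483e+02, -7.28267041e-03, -1.64434893e+02]), 'force': array([0.51227102, 0.49419247, 0.30946482]), 'ft_torque': array([ 0.01276853, -0.00575666,  0.01374681]), 'grip_force': 0.0, 'gripper_width': 0.08710825605431988} 0.0187
```

View pics/top0.png

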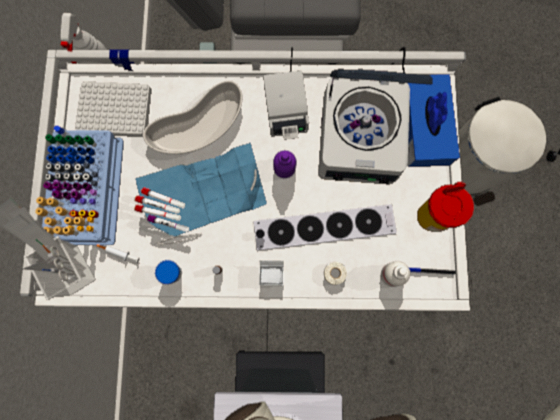

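View pics/scene0.png

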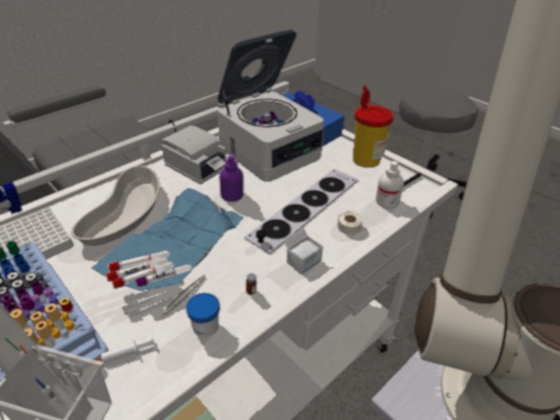

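Candidates by pixel in the top view:
- Bottle: white at (397,272), purple look-alike at (285,163). I take the white one.
- Cup: blue lid at (167,272). The blue box at (435,120) is not it.
- Vial: (217,270). The tubes in the rack at left are not it.
- Tape: (335,272). The round stool at (508,135) is not it.
- Carton: (271,273), to be left where it is.
- Knob: (260,234), the left (+y) end. So pad_4 gets the bottle, pad_3 the cup, pad_2 the vial and pad_1 the tape.

```bash
cat > m.py <<'E'
from h import *
import pickle
c=pickle.load(open('d.pkl','rb'))['top'];im=c['image'];g=cv2.cvtColor(im,cv2.COLOR_RGB2GRAY);hsv=cv2.cvtColor(im,cv2.COLOR_RGB2HSV)
cr=im[205:310,140:430];cv2.imwrite('pics/crop.png',cv2.resize(cr,(798,289),interpolation=cv2.INTER_CUBIC)[:,:,::-1])
def blobs(m,amin,box):
    x0,y0,x1,y1=box;mm=np.zeros_like(m);mm[y0:y1,x0:x1]=m[y0:y1,x0:x1]
    n,l,s,ce=cv2.connectedComponentsWithStats(mm)
    return [(ce[i],s[i]) for i in range(1,n) if s[i][4]>=amin]
for ce,s in blobs((g<75).astype(np.uint8),30,(245,205,400,255)): print('pad/knob',ce.round(1),s,ray(c,*ce,.007).round(4))
for ce,s in blobs(((hsv[...,0]>95)&(hsv[...,0]<125)&(hsv[...,1]>150)).astype(np.uint8),100,(145,255,195,295)): print('cup',ce.round(1),s,ray(c,*ce,.064).round(4))
for ce,s in blobs((g<110).astype(np.uint8),8,(205,255,230,290)): print('vial dark',ce.round(1),s,ray(c,*ce,.046).round(4))
for n,p,z in (('tape',(335,272),.025),('vialcap',(217,269),.046),('bottletip',(399,267),.119),('box',(271,273),.044),('purple',(285,157),.119),('centrif',(325,176),.0)): print(n,ray(c,*p,z).round(4))
E
python3 m.py
```

```text
pad/knob [368.1 221.3] [356 209  26  25 489] [ 0.5886 -0.2335  0.007 ]
pad/knob [339.  224.8] [327 213  25  25 485] [ 0.5785 -0.1561  0.007 ]
pad/knob [309.9 228.3] [298 216  25  25 486] [ 0.5685 -0.079   0.007 ]
pad/knob [280.7 231.9] [268 220  26  25 496] [ 0.5581 -0.0014  0.007 ]
pad/knob [259.6 233.5] [256 230   8   8  51] [0.5536 0.0544 0.007 ]
cup [167.  271.9] [156 261  24  23 429] [0.4473 0.2801 0.064 ]
vial dark [219.2 270.6] [216 266   6   9  25] [0.4526 0.1528 0.046 ]
tape [ 0.453  -0.1418  0.025 ]
vialcap [0.4566 0.1584 0.046 ]
bottletip [ 0.4608 -0.282   0.119 ]
box [0.4479 0.0218 0.044 ]
purple [ 0.7292 -0.0113  0.119 ]
centrif [ 0.714  -0.1208  0.    ]
```

View pics/crop.png

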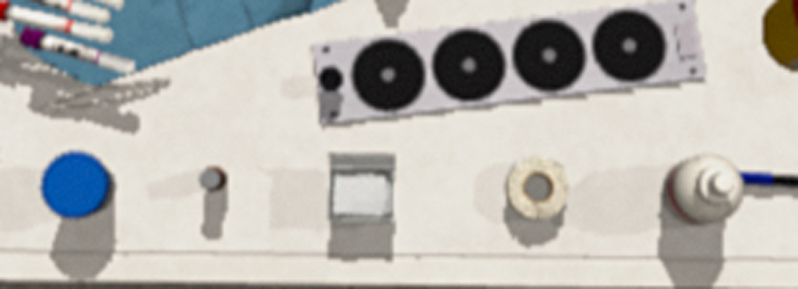

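The crop confirms the choices, in crop pixels: cup (75,185), vial (212,180), carton (362,190), tape (538,187), white bottle (705,187) and knob (331,78). I'll place in the order tape, vial, cup, bottle, with the fingers closing along y.

Call:
apply_moves(deltas=[[0,0,0,0.136,87],[0,0,0,0.136,87],[-24,38,0,0,87],[-24,38,0,0,87],[-24,38,0,0,87],[-24,38,0,0,87],[-24,38,0,0,87],[-24,38,0,0,87],[-24,38,0,0,87],[-24,38,0,0,87],[-24,38,0,0,87],[-24,38,0,0,87]], grip_force=15)

```text
clock: 1.3
ee_pos: [0.4083, -0.2203, 0.2225]
tool_rot: [180.0, -0.0, 180.0]
force: [0.6, -0.6, 0.0]
gripper_width: 0.0871
grip_force: 0.0
```

Call:
apply_moves(deltas=[[-22,40,0,0,87],[-22,40,0,0,87],[0,0,0,0,87],[0,0,0,0,87]])

```text
clock: 1.7
ee_pos: [0.4519, -0.1411, 0.2221]
tool_rot: [180.0, -0.1, -179.9]
force: [-0.7, 0.2, -0.6]
gripper_width: 0.0873
grip_force: 0.0
```

Run:
```python
from h import *
c=cap('wrist','w1.png');print({k:v for k,v in c.items() if k!='image'})
import pickle;pickle.dump(c,open('w1.pkl','wb'))
s=arm.state();print(s['ee_pos'],s['tool_rot'],s['clock'])
```

```text
{'fx': 353.0732987938893, 'fy': 353.0732987938893, 'cx': 277.6131612305567, 'cy': 208.11732689603042, 'pose': array([[-2.02340245e-03, -9.59964687e-01, -2.80113737e-01,
         3.74656308e-01],
       [ 9.99997870e-01, -1.82812749e-03, -9.58397487e-04,
        -1.41034549e-01],
       [ 4.07944119e-04, -2.80115080e-01,  9.59966341e-01,
         3.82468872e-01],
       [ 0.00000000e+00,  0.00000000e+00,  0.00000000e+00,
         1.00000000e+00]])}
[ 0.4514927  -0.1419475   0.22218075] [ 1.79994684e+02 -6.56084844e-02 -1.79976722e+02] 1.75
```

View pics/w1.png

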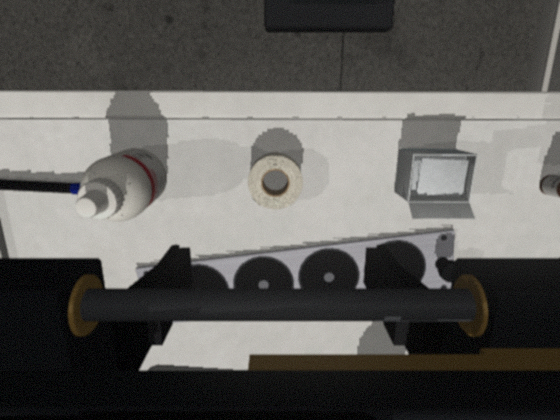

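The wrist view shows the tape at (275,182), bottle tip at (88,208), carton at (438,185) and pads 1 and 2 partly between the fingers. Next I measure the tape precisely.

```bash
cat > t.py <<'E'
from h import *
import pickle
c=pickle.load(open('w1.pkl','rb'));im=c['image']
hsv=cv2.cvtColor(im,cv2.COLOR_RGB2HSV)
def go(c,box,zs):
    im=c['image'];x0,y0,x1,y1=box
    hsv=cv2.cvtColor(im,cv2.COLOR_RGB2HSV)
    m=((hsv[...,1]>30)&(hsv[...,2]>90)).astype(np.uint8)*255
    r=np.zeros_like(m);r[y0:y1,x0:x1]=m[y0:y1,x0:x1]
    cs=sorted(cv2.findContours(r,cv2.RETR_CCOMP,cv2.CHAIN_APPROX_NONE)[0],key=cv2.contourArea)[-2:]
    for k in cs[::-1]:
        e=cv2.minEnclosingCircle(k);b=cv2.boundingRect(k)
        print(e,b,[ray(c,b[0]+b[2]/2-.5,b[1]+b[3]/2-.5,z).round(4) for z in zs])
print(hsv[182,[235,255,262,275,290]],)
go(c,(235,140,315,225),(.0125,.025))
c=pickle.load(open('d.pkl','rb'))['top'];print(c['image'][272,[322,328,335,343]])
go(c,(318,255,352,290),(.0125,.025))
E
python3 t.py
```

```text
[[ 30   9 174]
 [ 23  29 178]
 [ 20  74 104]
 [ 12  12 109]
 [ 18  38 170]]
((277.6680908203125, 178.7354736328125), 26.026668548583984) (254, 155, 48, 48) [array([ 0.4497, -0.1409,  0.0125]), array([ 0.4472, -0.1409,  0.025 ])]
((274.8991394042969, 182.877685546875), 13.271751403808594) (262, 170, 27, 26) [array([ 0.4541, -0.1435,  0.0125]), array([ 0.4514, -0.1434,  0.025 ])]
[[215 209 199]
 [218 208 183]
 [129 124 118]
 [224 212 190]]
((334.5683898925781, 273.13519287109375), 11.776371955871582) (324, 262, 23, 23) [array([ 0.4511, -0.1432,  0.0125]), array([ 0.4504, -0.1418,  0.025 ])]
((334.79412841796875, 272.73529052734375), 4.801530838012695) (330, 268, 10, 10) [array([ 0.4524, -0.1419,  0.0125]), array([ 0.4517, -0.1405,  0.025 ])]
```

Call:
apply_moves(deltas=[[0,0,45,0,87],[0,0,50,0,87],[0,0,50,0,87],[0,0,40,0,87],[0,0,20,0,87],[0,0,12,0,87],[0,0,0,0,87],[0,0,0,0,87]])

```text
clock: 2.55
ee_pos: [0.4517, -0.1431, 0.0058]
tool_rot: [-180.0, -0.0, 179.9]
force: [-0.3, 0.3, -0.7]
gripper_width: 0.0866
grip_force: 0.0
```

Call:
apply_moves(deltas=[[0,0,0,0,50],[0,0,0,0,50],[0,0,0,0,50],[0,0,0,0,50],[0,0,0,0,50],[0,0,0,0,50]])

```text
clock: 3.15
ee_pos: [0.4521, -0.142, 0.0059]
tool_rot: [-180.0, 0.0, 180.0]
force: [-1.0, 0.3, 3.0]
gripper_width: 0.057
grip_force: 15.0
```

Call:
apply_moves(deltas=[[0,0,-30,0,50],[0,0,-40,0,50],[-40,0,0,0,50],[-40,0,0,0,50],[-30,-30,0,0,50],[-27,-32,0,0,50],[0,-30,0,0,50],[0,0,0,0,50],[0,0,0,0,50]])

```text
clock: 4.05
ee_pos: [0.5881, -0.2345, 0.0746]
tool_rot: [180.0, -0.1, 179.9]
force: [-0.7, 0.0, -0.6]
gripper_width: 0.057
grip_force: 15.0
```

Run:
```python
from h import *
import pickle
c=cap('wrist','w2.png');t=cap('top');pickle.dump((c,t),open('w2.pkl','wb'))
s=arm.state();print(s['ee_pos'],s['tool_rot'],s['gripper_width'])
for p in ((.5886,-.2335,.007),(.5785,-.1561,.007),(.5685,-.079,.007),(.5581,-.0014,.007)): print(proj(c,p))
```

```text
[ 0.58832637 -0.23342191  0.0752487 ] [ 1.79977431e+02 -5.28493430e-02 -1.79989600e+02] 0.05683945030407301
(np.float64(278.4720591562904), np.float64(224.03162915722535))
(np.float64(393.3599829202308), np.float64(209.5706444091023))
(np.float64(510.50639794676016), np.float64(194.91200716739507))
(np.float64(631.3768151758418), np.float64(179.3043352777109))
```

View pics/w2.png

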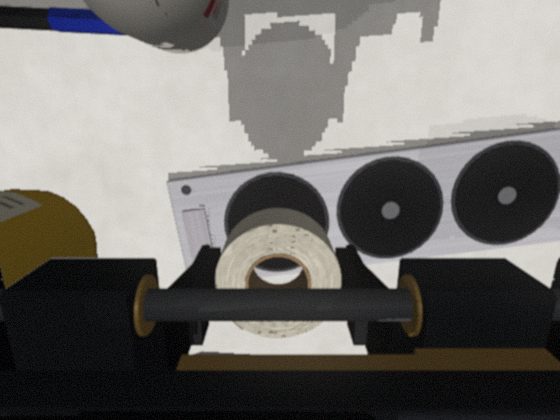

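The wrist view shows the tape held at (279,280) above pad 1 (277,~222), pad 2 at (390,209) and pad 3 at (507,194), about 1 to 3 px from prediction. I'll measure these numerically.

Run:
```python
from h import *
import pickle
c,t=pickle.load(open('w2.pkl','rb'))
print('tape top proj',proj(c,(.5883,-.2340,.0943)), 'top:',proj(t,(.5883,-.2340,.0943)))
g=cv2.cvtColor(c['image'],cv2.COLOR_RGB2GRAY)
m=((g<60)).astype(np.uint8);m[:,:320]=0;m[262:]=0
for k in cv2.findContours(m,cv2.RETR_EXTERNAL,cv2.CHAIN_APPROX_NONE)[0]:
    if cv2.contourArea(k)>2000:
        e=cv2.fitEllipse(k);print(e,ray(c,*e[0],.007))
h=cv2.cvtColor(t['image'],cv2.COLOR_RGB2GRAY)
cv2.imwrite('pics/t2.png',cv2.resize(t['image'][190:300,240:430],(760,440),interpolation=cv2.INTER_CUBIC)[:,:,::-1])
```

```text
tape top proj (np.float64(277.98565979098527), np.float64(286.89677173276027)) top: (np.float64(374.9174723431246), np.float64(215.5133127201886))
((387.6456604003906, 209.9695281982422), (91.43669128417969, 115.7918930053711), 49.73994445800781) [ 0.57877151 -0.15992634  0.007     ]
((505.7403259277344, 192.25375366210938), (92.25222778320312, 112.1023178100586), 53.83747482299805) [ 0.56667277 -0.08250009  0.007     ]
```

Call:
apply_moves(deltas=[[-1.5,-0.5,25,0,50],[0,0,25,0,50],[0,0,8,0,50],[0,0,3,0,50],[0,0,1,0,50],[0,0,0,0,50]])

```text
clock: 4.75
ee_pos: [0.5912, -0.2345, 0.0147]
tool_rot: [-180.0, 0.1, -180.0]
force: [0.0, -0.1, 0.6]
gripper_width: 0.057
grip_force: 15.0
```

Call:
apply_moves(deltas=[[0,0,1.2,0,50],[0,0,0,0,50],[0,0,0,0,60],[0,0,0,0,80],[0,0,0,0,80],[0,0,0,0,80],[0,0,-20,0,80],[0,0,-40,0,80],[0,0,-50,0,80],[0,0,-50,0,80]])

```text
clock: 5.75
ee_pos: [0.5899, -0.2346, 0.1737]
tool_rot: [180.0, -0.1, 180.0]
force: [1.5, -0.4, 0.3]
gripper_width: 0.08
grip_force: 0.0
```

Call:
apply_moves(deltas=[[15,43,0,0,60],[15,43,0,0,60],[15,43,0,0,60],[15,43,0,0,60],[15,43,0,0,60],[15,43,0,0,60],[15,43,0,0,60],[15,43,0,0,60],[15,45,0,0,60],[0,0,0,0,60],[0,0,0,0,60]])

```text
clock: 6.85
ee_pos: [0.455, 0.1554, 0.1725]
tool_rot: [180.0, 0.0, -179.9]
force: [-0.6, -0.3, 0.6]
gripper_width: 0.06
grip_force: 0.0
```

Run:
```python
from h import *
import pickle
c=cap('wrist','w3.png');t=cap('top');pickle.dump((c,t),open('w3.pkl','wb'))
s=arm.state();print(s['ee_pos'],s['tool_rot'],s['gripper_width'])
print(proj(c,(.455,.156,.046)),proj(c,(.455,.156,0)))
a=cv2.resize(t['image'][200:260,250:400],(600,240),interpolation=cv2.INTER_CUBIC)
o=np.zeros((600,600,3),np.uint8);o[:240]=a;o[240:]=c['image'][60:420,:][:, :,:][:360,:560].repeat(1,1) if 0 else cv2.resize(c['image'],(600,450))[:360]
cv2.imwrite('pics/w3c.png',o[:,:,::-1])
```

```text
[0.45549029 0.15380436 0.17232032] [-1.79987168e+02 -1.16136498e-02  1.79949405e+02] 0.059930940983544775
(np.float64(277.92786985635735), np.float64(200.53226386308273)) (np.float64(277.8709895371518), np.float64(188.11535306826613))
```

View pics/w3c.png

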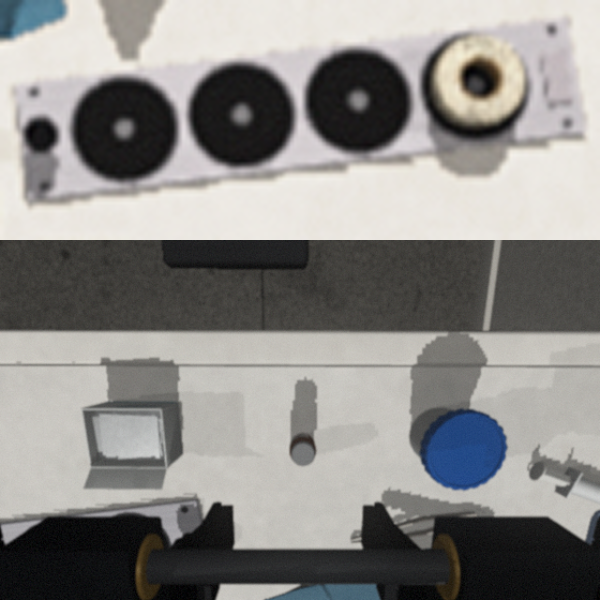

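The tape sits centred on pad 1 and pads 2 to 4 are free. The vial cap is at wrist pixel (283,199), which puts it at about (0.4545, 0.159).

Call:
apply_moves(deltas=[[0.5,4,40,0,60],[0,0,50,0,60],[0,0,40,0,60],[0,0,20,0,60],[0,0,13,0,60],[0,0,0,0,60],[0,0,0,0,40],[0,0,0,0,30],[0,0,0,0,15],[0,0,0,0,15],[0,0,0,0,15],[0,0,0,0,15]], grip_force=12)

```text
clock: 8.15
ee_pos: [0.455, 0.1586, 0.0096]
tool_rot: [180.0, 0.0, 180.0]
force: [0.1, 1.1, 0.8]
gripper_width: 0.0221
grip_force: 12.0
```

Run:
```python
from h import *
import pickle
c,t=pickle.load(open('w3.pkl','rb'));print('tape',ray(t,368.9,220.75,.032))
g=cv2.cvtColor(t['image'],cv2.COLOR_RGB2HSV);m=((g[...,1]>25)&(g[...,2]>140)).astype(np.uint8);r=m*0;r[205:236,352:386]=m[205:236,352:386]
k=max(cv2.findContours(r,cv2.RETR_EXTERNAL,cv2.CHAIN_APPROX_NONE)[0],key=cv2.contourArea);e=cv2.minEnclosingCircle(k);print(e,ray(t,*e[0],.032))
```

```text
tape [ 0.58575209 -0.2307522   0.032     ]
((369.80645751953125, 219.06451416015625), 11.232666015625) [ 0.59021856 -0.23322478  0.032     ]
```

Call:
apply_moves(deltas=[[0,0,-45,0,15],[0,0,-45,0,15],[-15,-38,0,0,15],[-15,-38,0,0,15],[-15,-38,0,0,15],[-15,-38,0,0,15],[-15,-40,0,0,15],[-16,-40,0,0,15],[-16,-41,0,0,15],[-16.5,-42,0,0,15],[0,0,0,0,15],[0,0,0,0,15]])

```text
clock: 9.35
ee_pos: [0.5779, -0.1574, 0.0987]
tool_rot: [180.0, -0.1, 179.8]
force: [-0.3, -0.5, 0.7]
gripper_width: 0.0216
grip_force: 12.0
```

Run:
```python
from h import *
import pickle
c=cap('wrist','w4.png');pickle.dump(c,open('w4.pkl','wb'))
s=arm.state();print(s['ee_pos'],s['tool_rot'],s['gripper_width'])
print(proj(c,(.5785,-.157,.007)),proj(c,(.5785,-.157,.137)))
```

```text
[ 0.57771135 -0.1564334   0.09880958] [ 1.79977447e+02 -7.58775447e-02  1.79947027e+02] 0.021497979944942923
(np.float64(277.6568035583784), np.float64(213.7408960138987)) (np.float64(277.9142939727427), np.float64(311.3003451827184))
```

View pics/w4.png

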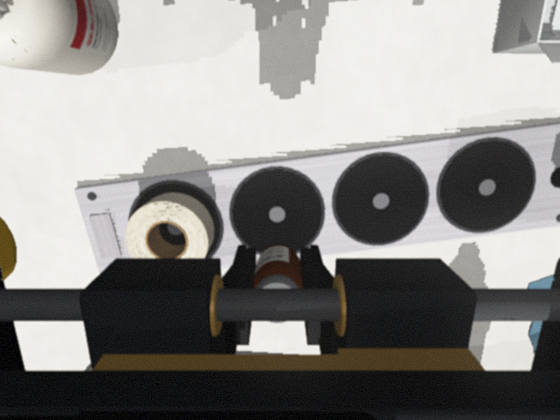

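The wrist view shows pad 2's centre marker at (277,214), as predicted, with the vial held upright above it. Next I lower and release it.

Call:
apply_moves(deltas=[[-0.5,0,35,0,15],[0,0,30,0,15],[0,0,12,0,15],[0,0,3.5,0,15],[0,0,1,0,15],[0,0,0,0,15]])

```text
clock: 10.0
ee_pos: [0.58, -0.1563, 0.0192]
tool_rot: [-180.0, 0.1, -180.0]
force: [0.8, 0.2, -0.9]
gripper_width: 0.0218
grip_force: 12.0
```

Call:
apply_moves(deltas=[[0,0,1.5,0,15],[0,0,0.7,0,15],[0,0,0,0,15]])

```text
clock: 10.3
ee_pos: [0.5796, -0.1566, 0.0166]
tool_rot: [-180.0, 0.1, 180.0]
force: [-0.8, 0.3, 3.2]
gripper_width: 0.0217
grip_force: 12.0
```

Call:
apply_moves(deltas=[[0,0,0,0,25],[0,0,0,0,32],[0,0,0,0,38],[0,0,0,0,38],[0,0,-25,0,38],[0,0,-50,0,38],[0,0,-50,0,60],[0,0,-50,0,80],[13,44,0,0,87],[13,44,0,0,87],[13,44,0,0,87],[13,44,0,0,87]])

```text
clock: 11.5
ee_pos: [0.5261, 0.0207, 0.1907]
tool_rot: [180.0, 0.0, 179.9]
force: [0.5, 0.1, 0.2]
gripper_width: 0.0783
grip_force: 0.0
```

Call:
apply_moves(deltas=[[13,44,0,0,87],[13,44,0,0,87],[13,44,0,0,87],[13,44,0,0,87],[14,43,0,0,87],[14,42,0,0,87],[0,0,0,0,87],[0,0,0,0,87]])

```text
clock: 12.3
ee_pos: [0.4464, 0.2811, 0.1903]
tool_rot: [-180.0, -0.0, -179.9]
force: [0.1, -0.7, -0.5]
gripper_width: 0.0873
grip_force: 0.0
```

Run:
```python
from h import *
import pickle
c=cap('wrist','w5.png');t=cap('top');pickle.dump((c,t),open('w5.pkl','wb'))
s=arm.state();print(s['ee_pos'],s['tool_rot'],s['gripper_width'])
for n,c,z in (('w',c,.066),('t',t,.066)):
    h=cv2.cvtColor(c['image'],cv2.COLOR_RGB2HSV);m=((h[...,0]>100)&(h[...,0]<125)&(h[...,1]>150)).astype(np.uint8)
    print(n,proj(c,(.447,.28,.066)))
    for k in cv2.findContours(m,cv2.RETR_EXTERNAL,cv2.CHAIN_APPROX_NONE)[0]:
        if cv2.contourArea(k)>200: e=cv2.minEnclosingCircle(k);print(e,cv2.boundingRect(k),ray(c,*e[0],z).round(4))
a=cv2.resize(t['image'][195:260,250:400],(600,260),interpolation=cv2.INTER_CUBIC)
o=np.zeros((600,600,3),np.uint8);o[:260]=a;o[260:]=cv2.resize(c['image'],(600,450))[:340] if 0 else cv2.resize(pickle.load(open('w5.pkl','rb'))[0]['image'],(600,450))[50:390]
cv2.imwrite('pics/w5c.png',o[:,:,::-1])
```

```text
[0.44691722 0.27965596 0.19045709] [-1.79966681e+02 -2.95947217e-02  1.79955105e+02] 0.086836063479328
w (np.float64(275.9678152253629), np.float64(202.09103521747733))
((275.94549560546875, 199.96658325195312), 34.50206756591797) (242, 166, 69, 68) [0.4452 0.28   0.066 ]
t (np.float64(166.81156418020038), np.float64(271.95530456888287))
((70.2220230102539, 154.8935089111328), 23.582412719726562) (47, 146, 47, 18) [0.7484 0.5499 0.066 ]
((429.0, 120.0), 48.846797943115234) (409, 75, 51, 91) [ 0.8498 -0.3891  0.066 ]
((120.0, 59.5), 13.793214797973633) (110, 50, 23, 20) [1.0196 0.4394 0.066 ]
```

View pics/w5c.png

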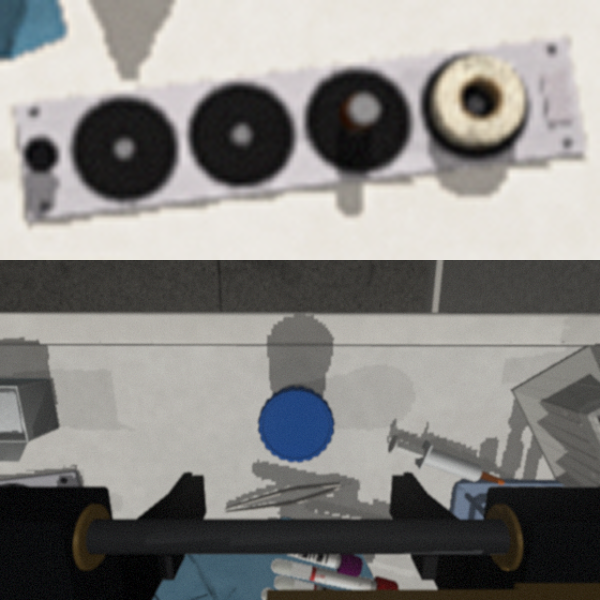

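The vial stands upright on pad 2 and the cup lid is at wrist pixel (276,200), directly below the tool. I'll grasp the lid now.

Call:
apply_moves(deltas=[[0.8,0,40,0,87],[0,0,50,0,87],[0,0,35,0,87],[0,0,18,0,87],[0,0,7,0,87],[0,0,0,0,87],[0,0,0,0,75],[0,0,0,0,65],[0,0,0,0,52],[0,0,0,0,52],[0,0,0,0,52],[0,0,0,0,52]], grip_force=20)

```text
clock: 13.6
ee_pos: [0.4464, 0.2807, 0.0413]
tool_rot: [180.0, 0.0, -180.0]
force: [0.3, -0.4, 3.5]
gripper_width: 0.0588
grip_force: 19.8
```

Run:
```python
from h import *
import pickle
c,t=pickle.load(open('w5.pkl','rb'))
print('vial',ray(t,340.9,221.6,.053),'tape',ray(t,(477.5/4-.5)+250,(101.5/4-.5)+195,.032))
```

```text
vial [ 0.57939778 -0.1553462   0.053     ] tape [ 0.58806    -0.23074944  0.032     ]
```

Call:
apply_moves(deltas=[[0,0,-40,0,52],[0,0,-40,0,52],[-13,-40,0,0,52],[-13,-40,0,0,52],[-13,-40,0,0,52],[-13,-40,0,0,52],[-14,-40,0,0,52],[-14,-40,0,0,52],[-14,-40,0,0,52],[-14,-40,0,0,52],[-14,-39.5,0,0,52],[0,0,0,0,52]])

```text
clock: 14.8
ee_pos: [0.569, -0.0831, 0.12]
tool_rot: [-180.0, -0.0, 179.7]
force: [-0.4, 0.5, -0.4]
gripper_width: 0.0583
grip_force: 19.9
```

Call:
apply_moves(deltas=[[0,0,0,0,52],[0,0,30,0,52],[0,0,25,0,52],[0,0,10,0,52],[0,0,5,0,52],[0,0,0,0,52]])

```text
clock: 15.4
ee_pos: [0.5682, -0.0785, 0.0507]
tool_rot: [-180.0, -0.0, -179.9]
force: [-0.8, 0.3, -0.6]
gripper_width: 0.0585
grip_force: 19.9
```

Call:
apply_moves(deltas=[[0,0,1.5,0,52],[0,0,1,0,52],[0,0,0,0,52]])

```text
clock: 15.7
ee_pos: [0.5685, -0.079, 0.0488]
tool_rot: [180.0, 0.1, 180.0]
force: [-0.4, -0.2, -1.1]
gripper_width: 0.0583
grip_force: 19.9
```

Call:
apply_moves(deltas=[[0,0,0.8,0,52],[0,0,0,0,52],[0,0,0,0,52]])

```text
clock: 16.0
ee_pos: [0.5685, -0.0791, 0.0483]
tool_rot: [-180.0, 0.1, -180.0]
force: [-1.1, 1.2, 5.5]
gripper_width: 0.0584
grip_force: 19.7
```

Call:
apply_moves(deltas=[[0,0,0,0,60],[0,0,0,0,66],[0,0,0,0,74],[0,0,0,0,76],[0,0,0,0,76],[0,0,-20,0,76],[0,0,-45,0,76],[0,0,-50,0,87],[0,0,-50,0,87],[0,0,-40,0,87]])

```text
clock: 17.0
ee_pos: [0.5685, -0.0792, 0.2557]
tool_rot: [-180.0, 0.2, -180.0]
force: [0.2, 0.5, 0.1]
gripper_width: 0.0855
grip_force: 0.0
```

Call:
apply_moves(deltas=[[22,-40,0,0,80],[22,-40,0,0,80],[22,-40,0,0,80],[23,-43,0,0,80],[23,-43,0,0,80],[0,0,0,0,80],[0,0,0,0,80]])

```text
clock: 17.7
ee_pos: [0.4554, -0.286, 0.2522]
tool_rot: [180.0, -0.0, 179.8]
force: [0.0, 0.3, 1.4]
gripper_width: 0.0803
grip_force: 0.0
```

Run:
```python
from h import *
import pickle
c=cap('wrist','w6.png');t=cap('top');sc=cap('scene');pickle.dump((c,t,sc),open('w6.pkl','wb'))
s=arm.state();print(s['ee_pos'],s['tool_rot'],s['gripper_width'])
a=cv2.resize(sc['image'][110:290,200:480],(560,360),interpolation=cv2.INTER_CUBIC)
o=np.zeros((600,560,3),np.uint8);o[:320]=a[40:];o[320:]=c['image'][60:340]
cv2.imwrite('pics/w6c.png',o[:,:,::-1])
print(proj(c,(.455,-.285,.119)),proj(sc,(.455,-.285,.119)))
```

```text
[ 0.45661379 -0.2842584   0.2522329 ] [ 1.79988184e+02 -8.48606320e-04 -1.79934595e+02] 0.0801039262689981
(np.float64(278.3025707376344), np.float64(198.15649264994394)) (np.float64(391.59124622816677), np.float64(163.47685607498087))
```

View pics/w6c.png

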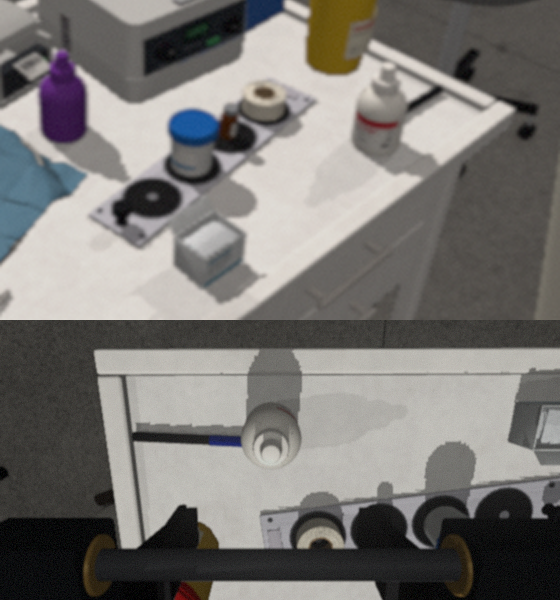

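The scene view shows tape, vial and cup upright on pads 1 to 3, and pad 4 free next to the knob. In the wrist view the bottle tip is at (271,195), about (0.4525, -0.290). The bottle needs a body grip with the fingers across the row, to keep clear of the cup lid, so I turn the tool.

Call:
apply_moves(deltas=[[3.5,-4.5,0,0,87],[0,0,0,0.144,87],[0,0,0,0.144,87],[0,0,0,0.144,87],[0,0,0,0.144,87],[0,0,0,0.144,87],[0,0,0,0.144,87],[0,0,0,0.144,87],[0,0,0,0.144,87],[0,0,0,0.144,87],[0,0,0,0.144,87],[0,0,0,0,87]])

```text
clock: 19.05
ee_pos: [0.4529, -0.2889, 0.2523]
tool_rot: [-180.0, -0.0, 97.6]
force: [-0.2, 0.1, 0.4]
gripper_width: 0.0871
grip_force: 0.0
```

Run:
```python
from h import *
import pickle
c=cap('wrist','w7.png');pickle.dump(c,open('w7.pkl','wb'))
s=arm.state();print(s['ee_pos'],s['tool_rot'],s['gripper_width'],s['q'])
print(proj(c,(.4525,-.29,.119)))
```

```text
[ 0.45286371 -0.28905133  0.25231918] [-1.79991845e+02 -2.08931318e-03  9.77267104e+01] 0.08737553183573593 [-1.52443068e+01  1.22861439e+01 -9.09626758e+00  1.35198393e-03
 -6.86259123e+01 -1.57029475e+02]
(np.float64(277.1569449330953), np.float64(199.79564974375288))
```

View pics/w7.png

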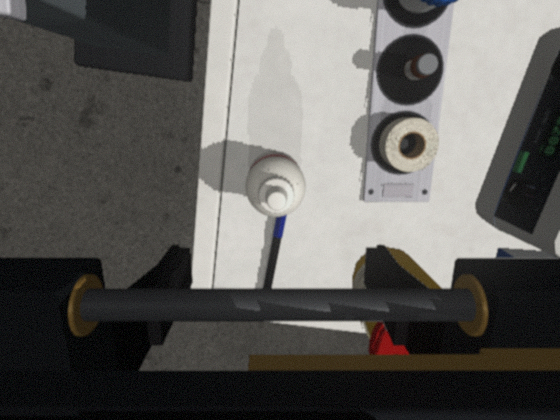

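The bottle tip is at (277,197), centred under the tool. Joint 6 would run out of range over pad 4 at this yaw, so I turn back 0.45 rad, which still clears the cup. Then I descend to grip the body top.

Call:
apply_moves(deltas=[[0,0,0,-0.15,87],[0,0,0,-0.15,87],[0,0,0,-0.15,87],[0,0,40,0,87],[0,0,50,0,87],[0,0,50,0,87],[0,0,30,0,87],[0,0,18,0,87],[0,0,7,0,87],[0,0,0,0,87],[0,0,0,0,76],[0,0,0,0,70]], grip_force=20)

```text
clock: 20.3
ee_pos: [0.4536, -0.2899, 0.0588]
tool_rot: [179.9, 0.1, 123.3]
force: [0.6, -0.0, -0.0]
gripper_width: 0.0781
grip_force: 0.0
```

Call:
apply_moves(deltas=[[0,0,0,0,64],[0,0,0,0,52],[0,0,0,0,52],[0,0,0,0,52],[0,0,0,0,52]])

```text
clock: 20.8
ee_pos: [0.4524, -0.2898, 0.058]
tool_rot: [-180.0, 0.0, 123.3]
force: [-3.0, -0.5, 5.7]
gripper_width: 0.0591
grip_force: 20.0
```

Call:
apply_moves(deltas=[[0,0,-20,0,52],[0,0,-40,0,52],[0,0,-40,0,52],[22,30,0,0,52],[23,31,0,0,52],[23,31,0,0,52],[23,31,0,0,52],[23,31,0,0,52],[23,31,0,0,52],[23,31,0,0,52],[23,30,0,0,52],[0,0,0,0,52]])

```text
clock: 22.0
ee_pos: [0.5594, 0.0024, 0.1564]
tool_rot: [179.9, -0.0, 123.5]
force: [-0.5, 0.6, -1.8]
gripper_width: 0.0592
grip_force: 20.0
```

Run:
```python
from h import *
import pickle
c=cap('wrist','w8.png');pickle.dump(c,open('w8.pkl','wb'))
s=arm.state();print(s['ee_pos'],s['tool_rot'],s['gripper_width'],s['q'])
print(proj(c,(.5581,-.0014,.007)),proj(c,(.5685,-.079,.073)))
sc=cap('scene')
o=np.zeros((600,560,3),np.uint8);o[:320]=c['image'][:320];o[320:]=cv2.resize(sc['image'][110:250,180:460],(560,280),interpolation=cv2.INTER_CUBIC)
cv2.imwrite('pics/w8c.png',o[:,:,::-1])
```

```text
[0.55817043 0.00067862 0.15622129] [-1.79970156e+02 -6.12856596e-02  1.23443278e+02] 0.05942369007663454 [ 1.66770693e+01  1.89109619e+01 -1.44879270e+01 -5.99439135e-02
 -5.66473799e+01 -1.63200798e+02]
(np.float64(273.8711852342644), np.float64(196.91055884672494)) (np.float64(229.72148229684245), np.float64(305.3358124405354))
```

View pics/w8c.png

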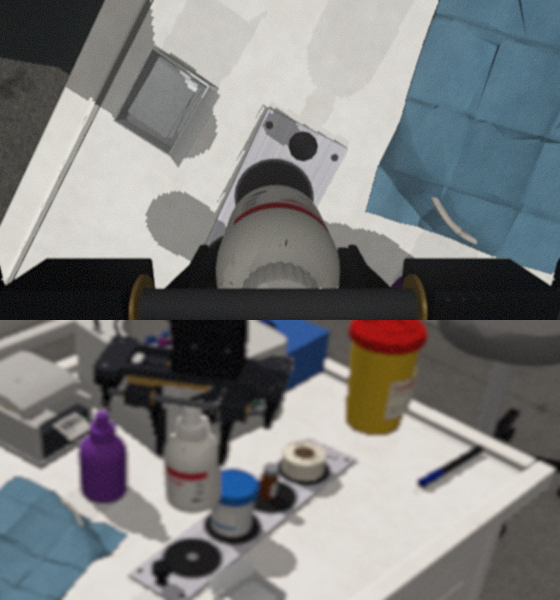

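The wrist view shows the top arc of pad 4 centred at x = 274, as predicted, with the bottle upright over it. The scene view shows the cup, vial and tape still in place. I'll shift 2.5 mm and lower.

Call:
apply_moves(deltas=[[-2,-1.5,30,0,52],[0,0,35,0,52],[0,0,15,0,52],[0,0,7,0,52],[0,0,2,0,52],[0,0,0,0,52],[0,0,0,0,52]])

```text
clock: 22.8
ee_pos: [0.5586, -0.0042, 0.0695]
tool_rot: [179.9, 0.1, 123.3]
force: [0.3, -0.1, -1.7]
gripper_width: 0.0588
grip_force: 20.0
```

Call:
apply_moves(deltas=[[0,1,2,0,52],[0,0,1,0,52],[0,0,0,0,52],[0,0,0,0,52]])

```text
clock: 23.2
ee_pos: [0.5586, -0.0035, 0.0655]
tool_rot: [180.0, 0.0, 123.3]
force: [-0.4, -0.3, -1.6]
gripper_width: 0.059
grip_force: 20.0
```

Call:
apply_moves(deltas=[[0,0,0.8,0,52],[0,0,0.4,0,52],[0,0,0,0,52]])

```text
clock: 23.5
ee_pos: [0.5588, -0.0036, 0.065]
tool_rot: [180.0, 0.0, 123.3]
force: [-1.9, 1.3, 5.0]
gripper_width: 0.0594
grip_force: 20.0
```

Call:
apply_moves(deltas=[[0,0,0,0,62],[0,0,0,0,68],[0,0,0,0,74],[0,0,0,0,80],[0,0,0,0,80],[0,0,-15,0,80],[0,0,-40,0,80],[0,0,-50,0,80],[0,0,-50,0,80],[0,0,-30,0,80]])

```text
clock: 24.5
ee_pos: [0.5599, -0.0036, 0.2538]
tool_rot: [179.7, 0.2, 123.3]
force: [0.6, 0.5, 0.6]
gripper_width: 0.0799
grip_force: 0.0
```

Call:
apply_moves(deltas=[[40,0,0,0,80],[40,0,0,0,80],[40,0,0,0,80],[40,0,0,0,80],[40,0,0,0,80],[20,-40,0,0,80],[20,-40,0,0,80],[0,0,0,0,80],[0,0,0,0,80]])

```text
clock: 25.4
ee_pos: [0.3874, 0.1075, 0.2496]
tool_rot: [179.6, -3.7, 126.9]
force: [0.7, 1.1, 0.1]
gripper_width: 0.0803
grip_force: 0.0
```

Run:
```python
from h import *
import pickle
t=cap('top');sc=cap('scene');pickle.dump((t,sc),open('w9.pkl','wb'))
print(arm.state()['ee_pos'])
a=cv2.resize(t['image'][195:257,245:395],(750,310),interpolation=cv2.INTER_CUBIC)
b=cv2.resize(sc['image'][140:260,200:400],(483,290),interpolation=cv2.INTER_CUBIC)
o=np.zeros((600,750,3),np.uint8);o[:310]=a;o[310:,:483]=b
cv2.imwrite('pics/w9c.png',o[:,:,::-1])
P=[(.5886,-.2335,.032),(.5785,-.1561,.053),(.5685,-.079,.073),(.5581,-.0014,.126)]
f=lambda p,u0,v0,s:((p[0]-u0+.5)*s,(p[1]-v0+.5)*s)
for p in P: print(np.round(f(proj(t,p),245,195,5),1),np.round(np.array(f(proj(sc,p),200,140,2.416))+[0,310],1))
```

```text
[0.3882995  0.10800174 0.24918744]
[627.1 125.9] [321.  401.1]
[483.5 137.2] [280.5 417.4]
[334.9 149.2] [235.5 436.2]
[179.2 151.7] [185.5 429.2]
```

View pics/w9c.png

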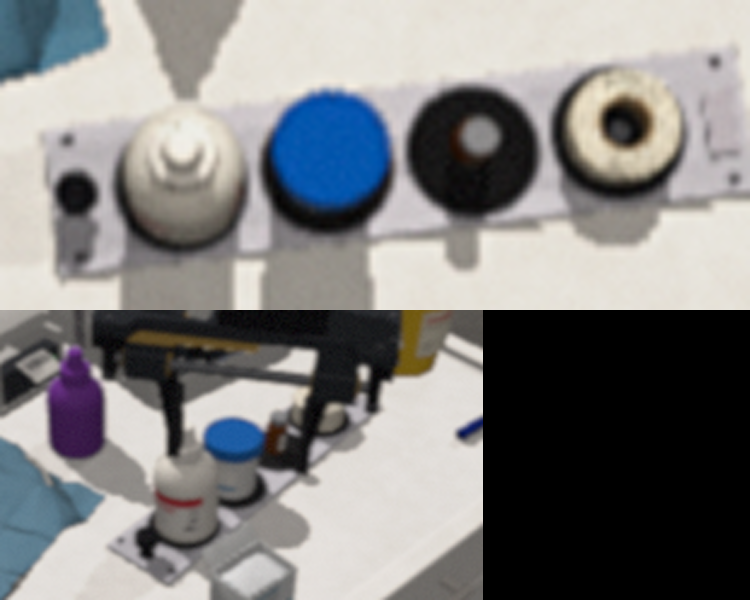

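The top view shows all four objects upright on their pads. Crop pixels are bottle (182,151), cup (330,151), vial (481,136) and tape (625,125), each within about 3 mm of its pad centre. The robot is clear of everything, so I hand in.

```bash
python3 -c "from bench import hand_in;print(hand_in())"
```

```text
the job is handed in; nothing more can be done
None
```

Done and handed in at about 25 s on the clock: from the knob end, the bottle, cup, vial and tape stand upright on pads 4 to 1, each measured within about 3 mm of its pad centre, and the carton was not touched.

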